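Seat a stepped blank in a milling fixture and hold it for clamping

TASK

Load the stepped aluminium blank into the fixture on the bench: lay it flat on the tooling plate, with its long side along the fence and its tall square end butted against the stop block, so that its low step points towards the loosened strap clamp. Then press it firmly down onto the plate, against the fence and against the stop all at once with one steady diagonal push (a good hand's push, roughly 10 N each way), and finish still holding it like that, as if a workmate were about to tighten the clamp. Leave the other things on the bench where they are.

Things in the scene. Friction and masses are not known exactly. Their poses are not given: they have to be found in the camera images.
- blank: the workpiece: a plain aluminium bar 105 mm long (its x), 40 mm wide (its y), lying flat and free on the bench. From its square end (-x) the first 75 mm are 40 mm high; the last 30 mm (+x end) are a step only 20 mm high. Origin: centre of the underside of the 105 x 40 mm footprint; z up. About 0.4 kg (varies), centre of mass 6 mm from the origin towards the tall end; it is best gripped across the 40 mm width about 10 mm from the origin towards the tall end (-x)
- blank_heel (a point): on the blank: middle of the lower edge of the tall square end face (the end that goes against the stop), 52.5 mm from the blank's origin along its -x
- blank_step (a point): on the blank: middle of the lower edge of the low stepped end face, 52.5 mm from the blank's origin along its +x
- plate: the tooling plate, fixed flat on the bench: steel, 180 mm (its x) by 290 mm (its y), 20 mm thick, with a grid of tapped holes. Origin: centre of its underside; the blank rests on its top, 20 mm above the origin. Plate, fence and stop are ground and oiled: aluminium slides on them with a friction coefficient of about 0.2
- fence: the fence, bolted on the plate along the side farther from the robot: low dark steel bar 25 mm (its x) by 270 mm (its y) by 12 mm high, screws sunk flush. Origin: centre of its underside (on the plate's top); axes parallel to the plate's. The blank goes against the face on the -x side, 12.5 mm from the origin, so the blank's origin ends 32.5 mm from the fence's origin along the fence's -x. Fingers clear it when they are more than 12 mm above the plate
- stop: the stop block, bolted on the plate against the fence near one end of it (left or right end, it varies): dark steel, 39 mm (its x) by 25 mm (its y) by 26 mm high, with a 5 mm high screw head on top. Origin: centre of its underside; axes parallel to the plate's. The blank's tall end goes against the face that looks along the fence towards the clamp, 12.5 mm from the origin in y
- clamp: the strap clamp, fixed near the other end of the fence from the stop, loosened and swung aside: a dark strap 100 mm (its x) by 30 mm (its y), 26 to 40 mm above the plate, crossing over the fence, on an upright stud 62 mm high with a nut. Origin: foot of the stud, on the plate's top. It stays as it is
- offcut: bystander: plain aluminium block 65 x 40 x 40 mm without a step, loose on the bench. Origin: centre of its underside
- roundbar: bystander: aluminium round bar end, 36 mm diameter, 60 mm high, standing loose on the bench. Origin: centre of its underside
- square: bystander: engineer's square lying flat, stock 75 mm long (its x), 18 mm high, blade reaching 110 mm to its +y. Origin: centre of the underside of the stock
- mallet: bystander: hammer about 240 mm long, lying on the bench along its x

How it is judged:
By the outcome, as a careful person would: the job done as asked, in the order asked, and still so for the second after the job is handed in, while the arm keeps its last pose, push and grip.
It also fails if it takes over 67 s, if anything falls off the work surface, if the arm or the gripper's body presses on something with over 40 N, if the wrist force passes 120 N, or if a joint passes its speed limit or range.

ROBOT

A 6-joint arm with a two-finger parallel gripper is mounted at the origin on the work surface. World frame = base frame: x ahead of the robot, y to its left, z up, the work surface at z = 0. Lengths are in m, angles in rad, forces in N, time in s.
With the tool pointing down it reaches from about 0.425 to 0.925 m from the base axis. Payload 12.5 kg.
Tool frame: the origin (TCP) lies on the mounting face of the last link; the fingertips stand 173 mm ahead of it and the grasp point (between the pads) lies 155 mm ahead of it; z points along the fingers, y is the line along which they close (so a half turn about z gives the same grasp; the last joint's range is limited). The gripper opens to 85 mm and grips with 20 to 120 N. Pads are 22 mm wide; open, the fingers measure 114 mm over their backs; the gripper's body (76 mm by 85 mm) begins 54 mm behind the grasp point. The pads swing forward as they close: fully open they stand 13 mm farther back than shut.
Start: joints at [-1.392, 0.491, 1.559, -0, 1.092, -0.106], TCP at [0.176, -0.6, 0.405] pointing down, gripper open.
Joint ranges: [-3.1, 3.1], [-0.84, 2.19], [0.05, 2.79], [-1.13, 4.28], [0.06, 2.93], [-2.69, 2.69]. Speed limits (rad/s): [2.22, 2.22, 2.79, 3.14, 3.14, 3.14].

INTERFACE

Orientations are given as a unit quaternion [x, y, z, w].
In Python, from plant import telemetry, imaging, ticket gives the robot as it stands. The module is installed in compiled form; this text tells all that it offers.
- The arm moves only by the tool jog_arm, never from a script. Its argument "deltas" is a list that holds one entry, the list of rows, each a list of 7 numbers: the shift along the tool's x, y, z in units of 6 cm (1.0 is 6 cm), then the turn, a rotation vector about the tool's x, y, z in units of 0.08 rad (1.0 is 0.08 rad), then the gripper command: -1 is shut, 1 is fully open, values between are in proportion. A call has exactly 8 rows; each row shifts and turns the commanded pose from where the row before left it, along the tool's axes as they then stand; what a row does not reach is not made up. A row lasts 1/8 s, in which the tool goes at most 62.5 mm and 10.7 degrees, less where a joint would pass 70% of its speed; a pose out of reach is approached as far as the arm can. A call with a number of a shift or a turn outside -1 to 1 is refused whole. A call with a gripper value outside its range is refused whole. The fingers move at their own pace and stop on an object; "squeeze" is the grip in N (left out, the last holds). Time passes only in rows, so rows that do not move let the fingers close, or fill a call up. It gives the time, the measured TCP pose, the force, the opening and the grip force at its end, in the units of the state.
- telemetry.read_state(): the state, without advancing time (a new reading comes with each control period).
- imaging.capture(name): name is "scene" or "top"; returns a dict with "img" (400x640x3 uint8, red, green, blue), "mtx" (3x3 intrinsics, pixels), "R" (3x3) and "t" (3): a world point X has camera coordinates R X + t. Camera axes: x right, y down, z forward; pixel columns grow to the right and rows downward; lengths in m; the calibration is good to about 2 mm. A picture is of the moment at which its call begins. There is no depth.
- ticket.close_job(): hands the job in; it is judged then, once.
The state is a dict: "time": time; "qpos": joint angles; "joint_velocities": joint speeds; "tau": joint torques, N m; "ee_pos": TCP position; "ee_rot": TCP orientation; "force": force on the tool from outside, world axes, zero at the start; "wrist_torque": the same for the moment, N m; "width": opening from 0.0 (shut) to 1.0 (fully open); "finger_force": force on a finger pad.
Only numpy, scipy, OpenCV 4.12 (cv2) and the standard library are available. Lean on these libraries where they do the work, as an engineer would, in place of code of your own. Each camera call takes 0.05 s, during which the arm holds its last target. There are 200 camera calls.

## Working session

There is one attempt and no reset: what is moved stays moved. The work goes in short steps, Python scripts to look and compute and a tool call to move; the robot and the scene stay as the last step left them, time stands still between calls to the robot, and variables do not carry over. Pictures are saved under pics/ and viewed, at most 10 in all, crops included, and the job is handed in when it is done.

Besides the shell and the picture viewer there is one more tool, called after ">>>" as a command line: name --argument value ..., lists and objects as JSON in quotes. jog_arm: Moves the arm, as the interface text tells. Its arguments: {"type":"object","properties":{"deltas":{"type":"array","items":{"type":"array","items":{"type":"array","items":{"type":"number","minimum":-1,"maximum":1}}}},"squeeze":{"type":"number"}},"required":["deltas"]}

```bash
mkdir -p pics; python3 - <<'E'
from plant import telemetry, imaging
import cv2
print(telemetry.read_state())
for n in("top","scene"):
    d=imaging.capture(n); cv2.imwrite(f"pics/{n}0.png",d["img"][:,:,::-1]); print(n,d["mtx"].tolist(),d["R"].round(5).tolist(),d["t"].round(5).tolist())
E
```

```text
{'time': 0.0, 'qpos': array([-1.39161530e+00,  4.91607182e-01,  1.55943456e+00,  1.17916214e-05,
        1.09173664e+00, -1.05586703e-01]), 'joint_velocities': array([-0.00058078, -0.00052204, -0.00113657,  0.00119836, -0.00010549,
        0.0002866 ]), 'tau': array([ 1.63110177e-03, -6.18438077e+01, -2.61593968e+01, -1.04857834e-04,
        3.95958137e-03, -3.89913544e-05]), 'ee_pos': array([ 0.17561084, -0.59979907,  0.40410317]), 'ee_rot': array([ 9.89880743e-01,  1.41900538e-01, -1.65839274e-05, -5.92657734e-04]), 'force': array([ 0.28767929,  0.2955913 , -0.42664273]), 'wrist_torque': array([ 0.03016302,  0.034858  , -0.04214907]), 'finger_force': 0.0, 'width': 0.996877772922437}
top [[453.3820323028058, 0.0, 319.4411046628757], [0.0, 453.3820323028058, 192.47472445645198], [0.0, 0.0, 1.0]] [[-0.01887, -0.99982, -0.00265], [-0.98338, 0.01904, -0.18057], [0.18059, -0.0008, -0.98356]] [-0.0288, 0.59701, 0.87238]
scene [[370.6552324123632, 0.0, 314.3855617802096], [0.0, 370.6552324123632, 203.0761620423347], [0.0, 0.0, 1.0]] [[0.30321, 0.95272, -0.01977], [0.65246, -0.22268, -0.72436], [-0.69452, 0.20674, -0.68913]] [-0.13828, -0.37293, 1.31369]
```

View pics/top0.png

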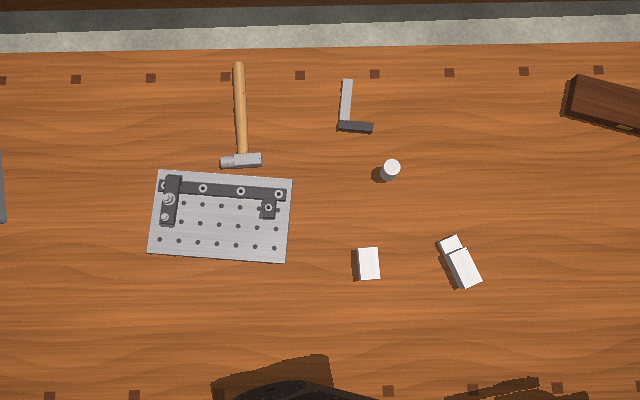

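View pics/scene0.png

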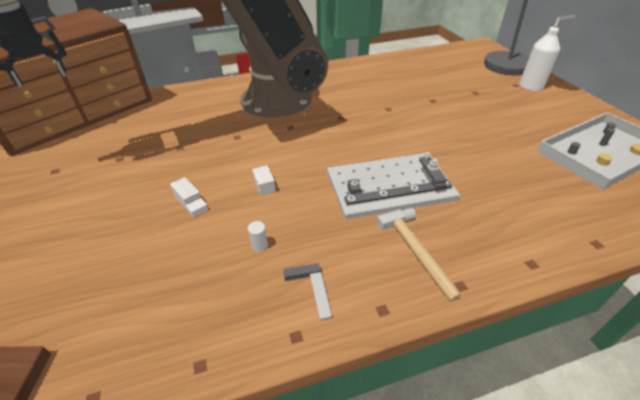

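The top view shows the blank at about (460,262) with its step end at (450,243), and the plate at (220,216). The fence is on the far side, with the stop at its right end (268,208) and the clamp at its left (168,200). The scene view agrees. Next I'll enlarge the crops to get corners.

```bash
python3 - <<'E'
import cv2
i=cv2.imread("pics/top0.png")
a=cv2.resize(i[160:270,143:298],None,fx=5,fy=5,interpolation=cv2.INTER_CUBIC)
b=cv2.resize(i[228:298,425:495],None,fx=8,fy=8,interpolation=cv2.INTER_CUBIC)
cv2.imwrite("pics/plate0.png",a);cv2.imwrite("pics/blank0.png",b)
E
```

```text
(no output)
```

View pics/plate0.png

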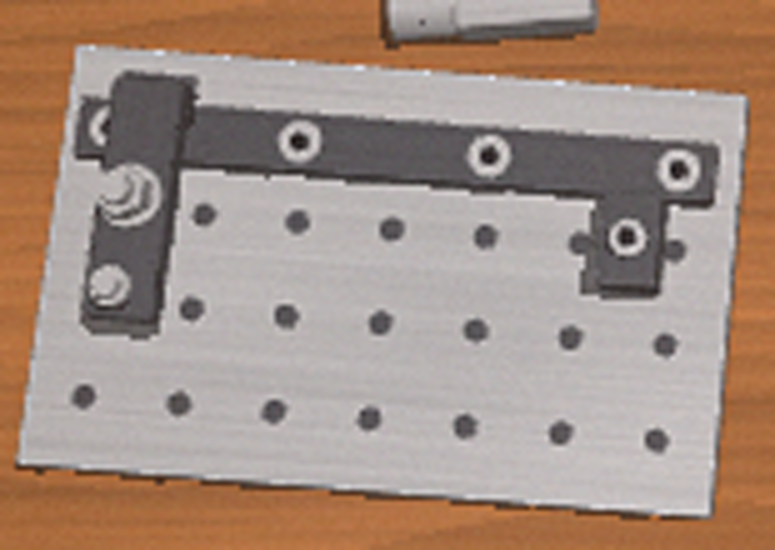

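View pics/blank0.png

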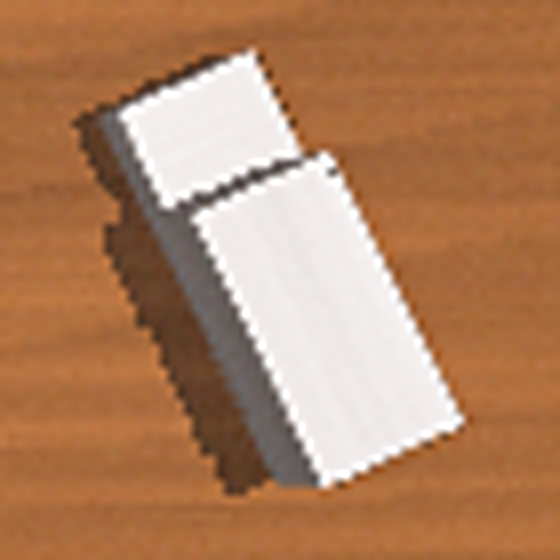

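The plate crop shows clean plate corners, the fence's front edge and the stop's top. The blank crop shows the tall-top corners (195,212), (328,153), (465,422), (322,487) and the step-top corners (118,112), (253,52).

```bash
cat >h.py <<'E'
import numpy as np
from scipy.spatial.transform import Rotation as Ro
M=np.array([[453.3820323028058,0,319.4411046628757],[0,453.3820323028058,192.47472445645198],[0,0,1]])
R=np.array([[-0.01887,-0.99982,-0.00265],[-0.98338,0.01904,-0.18057],[0.18059,-0.0008,-0.98356]]);t=np.array([-0.0288,0.59701,0.87238])
C=-R.T@t
def px(u,v,z):
    d=R.T@np.linalg.solve(M,[u,v,1]); return C+d*(z-C[2])/d[2]
def crop(p,s,o,z): return np.array([px((x+.5)/s-.5+o[0],(y+.5)/s-.5+o[1],z) for x,y in p])
def proj(X): c=M@(R@X+t); return c[:2]/c[2]
E
python3 - <<'E'
from h import *
np.set_printoptions(precision=4,suppress=True)
print("C",C)
def show(n,P): 
    print(n,P.tolist() and P, "len",np.linalg.norm(np.roll(P,-1,0)-P,axis=1),"mid",P.mean(0),"ang",[np.degrees(np.arctan2(*(b-a)[[1,0]])).round(1) for a,b in zip(P,np.roll(P,-1,0))])
P=crop([(77,46),(748,97),(712,516),(18,465)],5,(143,160),.02);show("plate",P)
B=crop([(195,212),(328,153),(465,422),(322,487)],8,(425,228),.04);show("tall",B)
S=crop([(118,112),(253,52),(300,155),(165,208)],8,(425,228),.02);show("step",S)
show("fence back/right top z32",crop([(200,107),(717,146)],5,(143,160),.032))
show("fence right end",crop([(717,146),(713,200)],5,(143,160),.032))
show("fencefront z32",crop([(190,160),(585,190)],5,(143,160),.032))
show("fencefront z20",crop([(190,168),(585,199)],5,(143,160),.02))
show("stop top z46 right",crop([(668,206),(659,287)],5,(143,160),.046))
show("stop top z46 left",crop([(597,200),(592,285)],5,(143,160),.046))
E
```

```text
C [ 0.429  -0.0395  0.9658]
plate [[0.6609 0.3048 0.02  ]
 [0.633  0.0173 0.02  ]
 [0.4566 0.0336 0.02  ]
 [0.4829 0.3211 0.02  ]] len [0.2888 0.1772 0.2888 0.1788] mid [0.5584 0.1692 0.02  ] ang [np.float64(-95.6), np.float64(174.7), np.float64(84.8), np.float64(-5.3)]
tall [[ 0.4672 -0.2999  0.04  ]
 [ 0.4814 -0.3346  0.04  ]
 [ 0.4138 -0.3637  0.04  ]
 [ 0.3986 -0.3268  0.04  ]] len [0.0375 0.0736 0.04   0.0737] mid [ 0.4402 -0.3313  0.04  ] ang [np.float64(-67.8), np.float64(-156.7), np.float64(112.4), np.float64(21.4)]
step [[ 0.4941 -0.2873  0.02  ]
 [ 0.509  -0.3235  0.02  ]
 [ 0.4821 -0.3337  0.02  ]
 [ 0.4692 -0.2978  0.02  ]] len [0.0391 0.0288 0.0382 0.0271] mid [ 0.4886 -0.3106  0.02  ] ang [np.float64(-67.6), np.float64(-159.2), np.float64(109.8), np.float64(22.8)]
fence back/right top z32 [[0.6306 0.2474 0.032 ]
 [0.6096 0.0298 0.032 ]] len [0.2186 0.2186] mid [0.6201 0.1386 0.032 ] ang [np.float64(-95.5), np.float64(84.5)]
fence right end [[0.6096 0.0298 0.032 ]
 [0.5867 0.0316 0.032 ]] len [0.023 0.023] mid [0.5982 0.0307 0.032 ] ang [np.float64(175.5), np.float64(-4.5)]
fencefront z32 [[0.6079 0.2508 0.032 ]
 [0.592  0.0851 0.032 ]] len [0.1665 0.1665] mid [0.6    0.1679 0.032 ] ang [np.float64(-95.5), np.float64(84.5)]
fencefront z20 [[0.6068 0.2544 0.02  ]
 [0.5902 0.0866 0.02  ]] len [0.1686 0.1686] mid [0.5985 0.1705 0.02  ] ang [np.float64(-95.6), np.float64(84.4)]
stop top z46 right [[0.5822 0.049  0.046 ]
 [0.5487 0.0527 0.046 ]] len [0.0337 0.0337] mid [0.5655 0.0509 0.046 ] ang [np.float64(173.6), np.float64(-6.4)]
stop top z46 left [[0.5853 0.0782 0.046 ]
 [0.5501 0.0801 0.046 ]] len [0.0352 0.0352] mid [0.5677 0.0792 0.046 ] ang [np.float64(176.9), np.float64(-3.1)]
```

Sizes check out: the plate measures 289x178 mm and the blank about 104x39 mm. The blank's origin is at about (0.454,-0.325), with its x axis at 22.7°. The fixture's y axis is at 84.6°. Moving above the blank.

>>> jog_arm --deltas '[[[0.7,-0.385,0.217,0,0,0,1],[0.7,-0.385,0.217,0,0,0,1],[0.7,-0.385,0.217,0,0,0,1],[0.7,-0.385,0.217,0,0,0,1],[0.7,-0.385,0.217,0,0,0,1],[0.7,-0.385,0.217,0,0,0,1],[0.7,-0.385,0.217,0,0,0,1],[0.68,-0.385,0.217,0,0,-0.7,1]]]' --squeeze 60

```text
time: 1.1
ee_pos: [0.446, -0.3272, 0.3]
ee_rot: [0.985, 0.17, -0.0, -0.0]
force: [-0.2, 0.1, -0.0]
width: 1.001
finger_force: 0.0
```

```bash
cat >>h.py <<'E'
def goto(p,psi,st):
    """total units in current tool axes to reach p with tool x at yaw psi(deg)"""
    Rt=Ro.from_quat(st["ee_rot"]); a=np.radians(psi)
    Rg=Ro.from_matrix(np.array([[np.cos(a),np.sin(a),0],[np.sin(a),-np.cos(a),0],[0,0,-1]]))
    return (Rt.inv().apply(np.array(p)-st["ee_pos"])/.06).round(3),((Rt.inv()*Rg).as_rotvec()/.08).round(3)
E
python3 - <<'E'
from h import *
from plant import telemetry as T
s=T.read_state();print(s["time"],s["ee_pos"],s["width"],goto([.4447,-.3292,.186],22.7,s))
E
```

```text
1.1 [ 0.44597536 -0.32718731  0.29998476] 1.000936941234666 (array([-0.031,  0.025,  1.9  ]), array([-0.002,  0.002, -0.68 ]))
```

>>> jog_arm --deltas '[[[-0.03,0.025,0.2,0,0,-0.68,1],[0,0,0.4,0,0,0,1],[0,0,0.4,0,0,0,1],[0,0,0.4,0,0,0,1],[0,0,0.3,0,0,0,1],[0,0,0.2,0,0,0,1],[0,0,0,0,0,0,1],[0,0,0,0,0,0,-1]]]'

```text
time: 2.1
ee_pos: [0.4439, -0.3305, 0.1871]
ee_rot: [0.981, 0.196, 0.0, 0.0]
force: [-0.5, -0.6, 0.2]
width: 0.816
finger_force: 0.0
```

>>> jog_arm --deltas '[[[0,0,0,0,0,0,-1],[0,0,0,0,0,0,-1],[0,0,0,0,0,0,-1],[0,0,0,0,0,0,-1],[0,0,0,0,0,0,-1],[0,0,0,0,0,0,-1],[0,0,0,0,0,0,-1],[0,0,0,0,0,0,-1]]]'

```text
time: 3.1
ee_pos: [0.4439, -0.3304, 0.1873]
ee_rot: [0.981, 0.196, 0.0, 0.0]
force: [-1.0, 1.0, 5.4]
width: 0.459
finger_force: 61.6
```

>>> jog_arm --deltas '[[[0,0,-0.2,0,0,0,-1],[0,0,-0.4,0,0,0,-1],[0,0,-0.4,0,0,0,-1],[0,0,-0.4,0,0,0,-1],[0,0,-0.3,0,0,0,-1],[0,0,-0.2,0,0,0,-1],[0,0,0,0,0,0,-1],[0,0,0,0,0,0,-1]]]'

```text
time: 4.1
ee_pos: [0.4437, -0.3303, 0.3]
ee_rot: [0.981, 0.196, -0.0, -0.0]
force: [0.3, 0.5, -4.7]
width: 0.454
finger_force: 61.4
```

```bash
python3 - <<'E'
from plant import telemetry as T,imaging as I
import cv2,numpy as np
s=T.read_state();print(s)
a=I.capture("top")["img"];b=I.capture("scene")["img"]
cv2.imwrite("pics/grasp.png",np.hstack([cv2.resize(a[150:330,360:540],(400,400)),cv2.resize(b[130:250,130:250],(400,400))])[:,:,::-1])
E
```

```text
{'time': 4.1, 'qpos': array([-7.59381074e-01,  5.21574319e-01,  1.84469001e+00, -8.28889630e-05,
        7.76287542e-01,  4.16302556e-01]), 'joint_velocities': array([ 0.00018063,  0.01026365,  0.00109575,  0.00094646, -0.0004132 ,
       -0.00158182]), 'tau': array([ 2.62099772e-02, -6.05002213e+01, -2.09331536e+01,  1.61355810e-02,
       -8.30330100e-04,  8.56136580e-05]), 'ee_pos': array([ 0.443674  , -0.33031111,  0.2999762 ]), 'ee_rot': array([ 9.80543209e-01,  1.96302786e-01, -2.99992843e-04, -3.75330632e-04]), 'force': array([ 0.27011832,  0.48193995, -4.73289222]), 'wrist_torque': array([0.01105538, 0.03357587, 0.03256661]), 'finger_force': 61.39176607131958, 'width': 0.4536837072143321}
```

View pics/grasp.png

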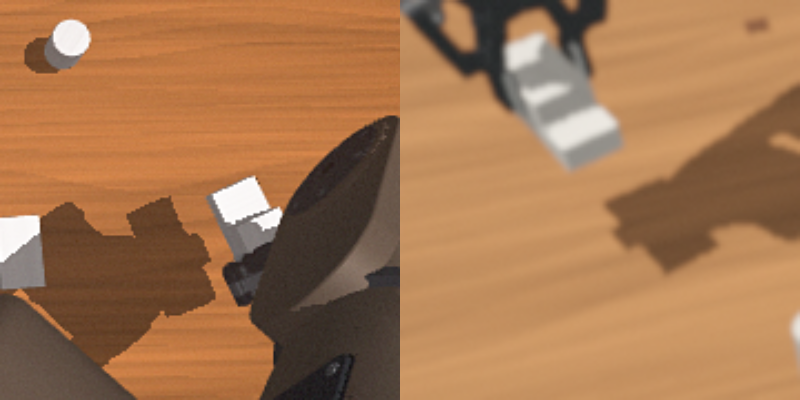

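The blank is held squarely by its tall part, and the step end is free and pointing away from the robot. Lift weight is about 4.7 N. Next I carry it to a standoff above the fixture.

```bash
python3 - <<'E'
from h import *
from plant import telemetry as T
s=T.read_state();print(goto([.5604,.1367,.30],84.6,s))
n=np.array([.9956,-.0941,0]);u=np.array([.0941,.9956,0])
K=crop([(195,80),(190,100),(170,290),(158,322)],5,(143,160),.06);print("strap u,n",K@u,K@n)
E
```

```text
(array([ 4.791e+00, -6.436e+00,  1.000e-03]), array([-1.7000e-02, -1.0000e-03, -1.3517e+01]))
strap u,n [0.30000006 0.30095108 0.29878685 0.30188734] [0.61038231 0.60191939 0.52370183 0.51050194]
```

>>> jog_arm --deltas '[[[0.3,-0.4,0,0,0,-0.5,-1],[0.53,-0.76,0,0,0,-0.8,-1],[0.48,-0.8,0,0,0,-1,-1],[0.42,-0.83,0,0,0,-1,-1],[0.34,-0.86,0,0,0,-1,-1],[0.26,-0.88,0,0,0,-1,-1],[0.19,-0.9,0,0,0,-1,-1],[0.11,-0.91,0,0,0,-1,-1]]]'

```text
time: 5.2
ee_pos: [0.3462, 0.0532, 0.3003]
ee_rot: [0.882, 0.472, 0.0, 0.0]
force: [-0.1, 0.9, -4.1]
width: 0.459
finger_force: 61.5
```

```bash
python3 - <<'E'
from h import *
from plant import telemetry as T
s=T.read_state();print(s["ee_pos"],goto([.5604,.1367,.30],84.6,s))
E
```

```text
[0.34618295 0.0532294  0.300294  ] (array([3.14 , 2.197, 0.005]), array([ 1.000e-03,  0.000e+00, -6.181e+00]))
```

>>> jog_arm --deltas '[[[0.5,0.35,0,0,0,0,-1],[0.7,0.49,0,0,0,0,-1],[0.8,0.56,0,0,0,0,-1],[0.7,0.49,0,0,0,0,-1],[0.44,0.31,0,0,0,-0.6,-1],[0,0,0,0,0,-1,-1],[0,0,0,0,0,-1,-1],[0,0,0,0,0,-1,-1]]]'

```text
time: 6.2
ee_pos: [0.5618, 0.1348, 0.2997]
ee_rot: [0.805, 0.593, -0.001, -0.0]
force: [0.1, -0.1, -4.3]
width: 0.452
finger_force: 62.1
```

>>> jog_arm --deltas '[[[0,0,0,0,0,-1,-1],[0,0,0,0,0,-1,-1],[0,0,0,0,0,-0.58,-1],[0,0,0,0,0,0,-1],[0,0,0,0,0,0,-1],[0,0,0,0,0,0,-1],[0,0,0,0,0,0,-1],[0,0,0,0,0,0,-1]]]'

```text
time: 7.2
ee_pos: [0.5618, 0.1347, 0.3005]
ee_rot: [0.741, 0.672, -0.0, 0.0]
force: [-0.1, -1.2, -4.4]
width: 0.46
finger_force: 62.1
```

```bash
python3 - <<'E'
from h import *
from plant import telemetry as T,imaging as I
import cv2
s=T.read_state();print(s["ee_pos"],s["force"],s["wrist_torque"],goto([.5604,.1367,.212],84.6,s))
a=I.capture("top")["img"];b=I.capture("scene")["img"]
cv2.imwrite("pics/over.png",np.hstack([cv2.resize(a[140:280,140:300],(400,350)),cv2.resize(b[110:250,320:480],(400,350))])[:,:,::-1])
E
```

```text
[0.56175264 0.13474765 0.30050173] [-0.06951571 -1.1543224  -4.36596062] [-0.0513463  -0.00998479  0.02118397] (array([ 0.03 , -0.026,  1.475]), array([ 0.   ,  0.001, -0.039]))
```

View pics/over.png

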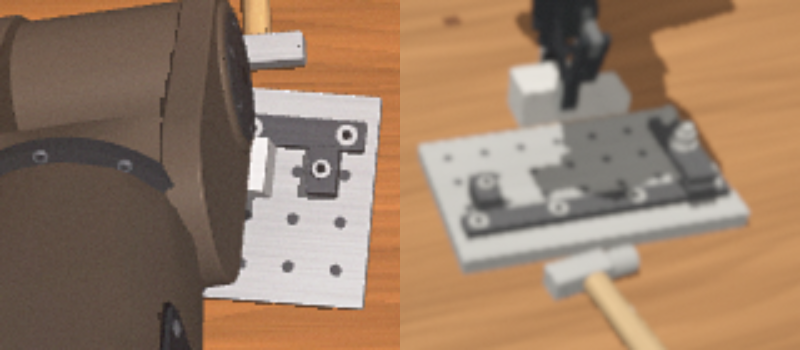

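The blank hangs over the plate with its tall end towards the stop (left in the scene view) and its step towards the clamp. It is clear of the fence, so I'll descend to about 5 mm above the plate.

>>> jog_arm --deltas '[[[0.03,-0.03,0.15,0,0,-0.04,-1],[0,0,0.3,0,0,0,-1],[0,0,0.3,0,0,0,-1],[0,0,0.3,0,0,0,-1],[0,0,0.25,0,0,0,-1],[0,0,0.15,0,0,0,-1],[0,0,0.03,0,0,0,-1],[0,0,0,0,0,0,-1]]]'

```text
time: 8.3
ee_pos: [0.5603, 0.1367, 0.2119]
ee_rot: [0.74, 0.673, 0.0, 0.0]
force: [-0.1, -0.2, -5.5]
width: 0.458
finger_force: 62.2
```

>>> jog_arm --deltas '[[[0,0,0.01,0,0,0,-1],[0,0,0.01,0,0,0,-1],[0,0,0.01,0,0,0,-1],[0,0,0.01,0,0,0,-1],[0,0,0.01,0,0,0,-1],[0,0,0.01,0,0,0,-1],[0,0,0,0,0,0,-1],[0,0,0,0,0,0,-1]]]'

```text
time: 9.3
ee_pos: [0.5601, 0.1367, 0.2081]
ee_rot: [0.74, 0.673, -0.0, 0.0]
force: [0.4, 0.4, -5.2]
width: 0.454
finger_force: 62.2
```

>>> jog_arm --deltas '[[[0,0,0.01,0,0,0,-1],[0,0,0,0,0,0,-1],[0,0,0.01,0,0,0,-1],[0,0,0,0,0,0,-1],[0,0,0,0,0,0,-1],[0,0,0,0,0,0,-1],[0,0,0,0,0,0,-1],[0,0,0,0,0,0,-1]]]'

```text
time: 10.3
ee_pos: [0.5601, 0.1367, 0.2073]
ee_rot: [0.74, 0.673, 0.0, 0.0]
force: [-2.4, -0.3, 6.2]
width: 0.458
finger_force: 63.3
```

>>> jog_arm --deltas '[[[-0.03,0.03,0,0,0,0,-1],[-0.04,0.04,0,0,0,0,-1],[-0.04,0.04,0,0,0,0,-1],[-0.04,0.04,0,0,0,0,-1],[-0.04,0.03,0,0,0,0,-1],[-0.03,0.02,0,0,0,0,-1],[0,0,0,0,0,0,-1],[0,0,0,0,0,0,-1]]]'

```text
time: 11.3
ee_pos: [0.5712, 0.1224, 0.2073]
ee_rot: [0.74, 0.673, 0.001, 0.0]
force: [0.6, -0.2, 6.0]
width: 0.453
finger_force: 63.4
```

>>> jog_arm --deltas '[[[0,0.01,0,0,0,0,-1],[0,0.01,0,0,0,0,-1],[0,0.01,0,0,0,0,-1],[0,0.01,0,0,0,0,-1],[0,0,0,0,0,0,-1],[0,0,0,0,0,0,-1],[0,0,0,0,0,0,-1],[0,0,0,0,0,0,-1]]]'

```text
time: 12.3
ee_pos: [0.5733, 0.1222, 0.2073]
ee_rot: [0.74, 0.673, 0.0, 0.0]
force: [-3.2, 0.3, 6.5]
width: 0.457
finger_force: 63.6
```

>>> jog_arm --deltas '[[[0,0.01,0,0,0,0,-1],[0,0,0,0,0,0,-1],[0,0.01,0,0,0,0,-1],[0,0,0,0,0,0,-1],[0,0,0,0,0,0,-1],[0,0,0,0,0,0,-1],[0,0,0,0,0,0,-1],[0,0,0,0,0,0,-1]]]'

```text
time: 13.3
ee_pos: [0.5745, 0.1221, 0.2073]
ee_rot: [0.74, 0.673, 0.0, 0.0]
force: [-2.7, -0.3, 7.0]
width: 0.456
finger_force: 63.7
```

>>> jog_arm --deltas '[[[-0.01,0,0,0,0,0,-1],[-0.01,0,0,0,0,0,-1],[-0.01,0,0,0,0,0,-1],[-0.01,0,0,0,0,0,-1],[0,0,0,0,0,0,-1],[0,0,0,0,0,0,-1],[0,0,0,0,0,0,-1],[0,0,0,0,0,0,-1]]]'

```text
time: 14.3
ee_pos: [0.5746, 0.1198, 0.2073]
ee_rot: [0.74, 0.673, 0.001, 0.0]
force: [-0.4, 2.0, 5.1]
width: 0.457
finger_force: 63.4
```

```bash
python3 - <<'E'
from h import *
from plant import telemetry as T
s=T.read_state();Rt=Ro.from_quat(s["ee_rot"]).inv();print(s["ee_pos"],"tool force",Rt.apply(s["force"]),"torque",Rt.apply(s["wrist_torque"]))
E
```

```text
[0.57456792 0.11984192 0.20732561] tool force [ 1.95187479 -0.62819942 -5.10184605] torque [0.18081726 0.33440341 0.07254303]
```

>>> jog_arm --deltas '[[[0,0.01,0,0,0,0,-1],[0,0.01,0,0,0,0,-1],[0,0,0,0,0,0,-1],[0,0,0,0,0,0,-1],[0,0,0,0,0,0,-1],[0,0,0,0,0,0,-1],[0,0,0,0,0,0,-1],[0,0,0,0,0,0,-1]]]'

```text
time: 15.3
ee_pos: [0.575, 0.1198, 0.2073]
ee_rot: [0.74, 0.673, -0.0, -0.0]
force: [-6.0, 2.6, 9.2]
width: 0.453
finger_force: 64.1
```

>>> jog_arm --deltas '[[[-0.01,0,0,0,0,0,-1],[-0.01,0,0,0,0,0,-1],[0,0,0,0,0,0,-1],[0,0,0,0,0,0,-1],[0,0,0,0,0,0,-1],[0,0,0,0,0,0,-1],[0,0,0,0,0,0,-1],[0,0,0,0,0,0,-1]]]'

```text
time: 16.3
ee_pos: [0.5749, 0.1189, 0.2073]
ee_rot: [0.74, 0.673, -0.0, -0.0]
force: [-6.1, 6.2, 8.8]
width: 0.46
finger_force: 63.9
```

```bash
python3 - <<'E'
from h import *
from plant import telemetry as T,imaging as I
import cv2
s=T.read_state();Rt=Ro.from_quat(s["ee_rot"]).inv();print(s["ee_pos"],"tool force",Rt.apply(s["force"]),"torque",Rt.apply(s["wrist_torque"]),Ro.from_quat(s["ee_rot"]).as_matrix().round(4).tolist())
a=I.capture("top")["img"];b=I.capture("scene")["img"]
cv2.imwrite("pics/fit.png",np.hstack([cv2.resize(a[160:270,180:300],(400,367)),cv2.resize(b[140:220,320:407],(400,367),interpolation=cv2.INTER_CUBIC)])[:,:,::-1])
E
```

```text
[0.57493197 0.11889192 0.20731605] tool force [ 5.56755905 -6.63746569 -8.74957309] torque [0.94637673 0.8102936  0.18719814] [[0.0941, 0.9956, -0.0007], [0.9956, -0.0941, 0.0005], [0.0005, -0.0008, -1.0]]
```

View pics/fit.png

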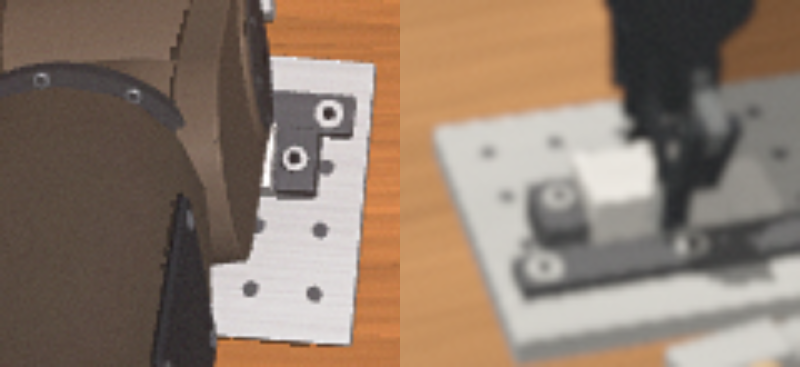

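The scene view shows the blank's tall end touching the stop block and its side along the fence, with the step towards the clamp. Wrist yaw moment suggests the heel carries most of the fence load, so I'll trim the yaw to make it flush and raise the push.

>>> jog_arm --deltas '[[[0,0,0,0,0,0.05,-1],[0,0,0,0,0,0.05,-1],[0,0.005,0,0,0,0,-1],[0,0,0,0,0,0,-1],[0,0,0,0,0,0,-1],[0,0,0,0,0,0,-1],[0,0,0,0,0,0,-1],[0,0,0,0,0,0,-1]]]'

```text
time: 17.4
ee_pos: [0.575, 0.1189, 0.2073]
ee_rot: [0.742, 0.671, -0.0, -0.0]
force: [-7.7, 5.4, 9.2]
width: 0.456
finger_force: 64.2
```

```bash
cat >>h.py <<'E'
def rep():
    from plant import telemetry as T
    s=T.read_state();q=Ro.from_quat(s["ee_rot"]);Rt=q.inv()
    print(s["time"],s["ee_pos"].round(5),"F",Rt.apply(s["force"]).round(2),"T",Rt.apply(s["wrist_torque"]).round(3),"yaw",np.degrees(np.arctan2(*q.as_matrix()[[1,0],0])).round(3),s["width"],s["finger_force"])
E
python3 -c "from h import *;rep()"
```

```text
17.4 [0.57504 0.11888 0.20732] F [ 4.61 -8.2  -9.19] T [ 1.157  0.725 -0.595] yaw 84.237 0.45647450659390704 64.15710926055908
```

>>> jog_arm --deltas '[[[0,0,0,0,0,-0.055,-1],[-0.002,0.001,0.001,0,0,0,-1],[-0.002,0.001,0.001,0,0,0,-1],[-0.002,0.001,0,0,0,0,-1],[-0.002,0.001,0,0,0,0,-1],[0,0,0,0,0,0,-1],[0,0,0,0,0,0,-1],[0,0,0,0,0,0,-1]]]'

```text
time: 18.4
ee_pos: [0.5751, 0.1187, 0.2073]
ee_rot: [0.741, 0.672, -0.0, -0.001]
force: [-8.2, 8.9, 12.0]
width: 0.46
finger_force: 64.3
```

```bash
python3 -c "from h import *;rep()"
```

```text
18.4 [0.57511 0.11868 0.20731] F [  8.1   -9.02 -12.02] T [ 1.447  1.251 -0.152] yaw 84.433 0.46007631876944327 64.28554952144623
```

>>> jog_arm --deltas '[[[-0.002,0,0,-0.008,0,0,-1],[-0.002,0,0,-0.007,0,0,-1],[0,0,-0.001,0,0,0,-1],[0,0,0,0,0,0,-1],[0,0,0,0,0,0,-1],[0,0,0,0,0,0,-1],[0,0,0,0,0,0,-1],[0,0,0,0,0,0,-1]]]'

```text
time: 19.4
ee_pos: [0.575, 0.1185, 0.2073]
ee_rot: [0.741, 0.672, -0.0, -0.0]
force: [-8.8, 9.8, 12.0]
width: 0.457
finger_force: 64.3
```

```bash
python3 -c "from h import *;rep()"
```

```text
19.4 [0.57498 0.11853 0.20734] F [  8.9   -9.73 -11.96] T [ 1.571  1.39  -0.12 ] yaw 84.426 0.4569463601688737 64.28628444671631
```

>>> jog_arm --deltas '[[[-0.003,0.001,0,0,0,0,-1],[0,0,0,0,0,0,-1],[0,0,0,0,0,0,-1],[0,0,0,0,0,0,-1],[0,0,0,0,0,0,-1],[0,0,0,0,0,0,-1],[0,0,0,0,0,0,-1],[0,0,0,0,0,0,-1]]]'

```text
time: 20.4
ee_pos: [0.575, 0.1185, 0.2073]
ee_rot: [0.741, 0.672, -0.0, -0.001]
force: [-9.3, 11.9, 12.0]
width: 0.457
finger_force: 64.3
```

```bash
python3 - <<'E'
from h import *
from plant import imaging as I
import cv2
rep()
a=I.capture("top")["img"];b=I.capture("scene")["img"]
cv2.imwrite("pics/fin.png",np.hstack([cv2.resize(a,(400,250)),cv2.resize(b[130:230,320:480],(400,250),interpolation=cv2.INTER_CUBIC)])[:,:,::-1])
E
```

```text
20.4 [0.575   0.11852 0.20731] F [ 10.97 -10.41 -11.96] T [ 1.586  1.671 -0.085] yaw 84.43 0.45669954566504606 64.29302394390106
```

View pics/fin.png

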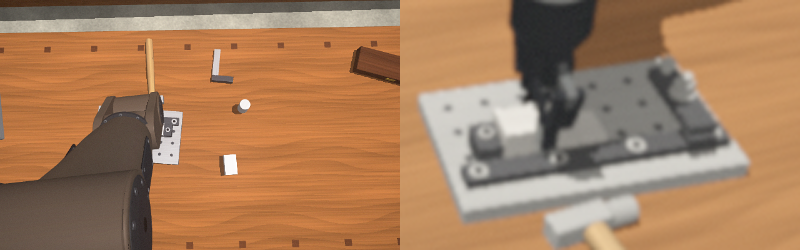

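The picture shows the blank seated against the stop and fence with its step towards the clamp, and the other things undisturbed. The steady push is about 11, 10 and 12 N (stop, fence, plate), so I'm handing in.

```bash
python3 -c "
from plant import ticket
print(ticket.close_job())"
```

```text
the job is handed in; nothing more can be done
None
```

The job is handed in: the blank lies flat in the fixture, tall end against the stop, long side along the fence and step towards the clamp, and the arm is still pressing it at about 11 N against the stop, 10 N against the fence and 12 N down.

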